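Make up the noodle press cartridge

ROBOT

A 6-joint arm with a two-finger parallel gripper is mounted at the origin on the work surface. World frame = base frame: x ahead of the robot, y to its left, z up, the work surface at z = 0. Lengths are in m, angles in rad, forces in N, time in s.
With the tool pointing down it reaches from about 0.225 to 0.875 m from the base axis. Payload 3.4 kg.
Tool frame: the origin (TCP) lies midway between the tips of the shut fingers; the grasp point (between the pads) lies 19 mm behind it; z points along the fingers, y is the line along which they close (so a half turn about z gives the same grasp; the last joint's range is limited). The gripper opens to 85 mm and grips with 20 to 120 N. Pads are 22 mm wide; open, the fingers measure 114 mm over their backs; the gripper's body (76 mm by 85 mm) begins 54 mm behind the grasp point. The pads swing forward as they close: fully open they stand 13 mm farther back than shut.
Start: joints at [-1.343, 0.276, 1.505, -0, 1.361, -0.121], TCP at [0.197, -0.54, 0.231] pointing down, gripper open.
Joint ranges: [-2.89, 2.89], [-0.75, 2.08], [0.22, 2.7], [-1.18, 4.32], [0.11, 2.71], [-2.7, 2.7]. Speed limits (rad/s): [2.57, 2.57, 3.14, 3.14, 3.14, 3.14].

INTERFACE

Orientations are given as a unit quaternion [w, x, y, z].
In Python, from rig import * gives the robot as it stands.
- The arm moves only by the tool apply_moves, never from a script. Its argument "steps" is one flat list of numbers, 4 for each row, row after row: the shift along the world's x, y, z in cm, then the turn about the world's z in degrees. A call has 1 to 8 rows; each row is the pose to reach, as a shift and turn from the pose commanded when the call began; what a row does not reach only later rows make up. A row lasts 1/12 s, in which the tool goes at most 41.7 mm and 7.16 degrees, less where a joint would pass 70% of its speed; a pose out of reach is approached as far as the arm can. A call with a gripper value outside its range is refused whole. "jaw" is the closure in counts, from 0 (fully open) to 255 (shut), set as the call begins (left out, the last holds). The fingers move at their own pace and stop on an object; "newtons" is the grip in N (left out, the last holds). Time passes only in rows, so rows that repeat a pose let the fingers close. It gives the time, the measured TCP pose, the force, the opening and the grip force at its end, in the units of the state.
- get_state(): the state, without advancing time (a new reading comes with each control period).
- get_image(name): name is "side" or "top" or "wrist"; returns the picture (480x640x3 uint8, red, green, blue); there is no depth.
- calibration(name): a dict with "fx", "fy", "cx", "cy" (pixels), "xyz" and "rotation" of the camera in the world. Camera axes: x right, y up, looking along -z (the intrinsics and any distortion apply to the point x, -y, -z); pixel columns grow to the right and rows downward; lengths in m; the calibration is good to about 2 mm. A picture is of the moment at which its call begins: read the wrist's pose just before it. calibration takes no time and is no camera call; for the wrist camera it gives the pose at the moment of the call.
- sign_off(): hands the job in; it is judged then, once.
The state is a dict: "clock": time; "qpos": joint angles; "qd": joint speeds; "effort": joint torques, N m; "position": TCP position; "ee_rot": TCP orientation; "contact_force": force on the tool from outside, world axes, zero at the start; "moment": the same for the moment, N m; "width": finger opening in m; "gripper_force": force on a finger pad.
Only numpy, scipy, OpenCV 4.12 (cv2) and the standard library are available. Lean on these libraries where they do the work, as an engineer would, in place of code of your own. Each camera call takes 0.05 s, during which the arm holds its last target. There are 200 camera calls.

TASK

Make up the noodle press's cartridge in the round loading seat, from the bottom up: first the brass die with the knob, knob up, fully home inside the seat's rim, then the flat spacer ring over the die's knob, then the tall barrel upright on the spacer, and last the white cap, its plug pushed home in the barrel's mouth. Leave the short barrel, the shaker and the timer where they stand, and let go of everything.

Things in the scene. Friction and masses are not known exactly. Their poses are not given: they have to be found in the camera images.
- seat: Round steel loading seat, fixed to the table. A disc 96 mm across and 6 mm thick carries a raised rim of 68 mm inner and about 84 mm outer diameter, whose top is 18 mm above the table; inside the rim is a flat floor at height 6 mm. Origin: centre of its underside, on the table; z up. Its place changes from start to start.
- die: Brass die, loose, knob up (not a flat brass spare in the far tray): round body 58 mm across, 24 mm high, with a circle of small dark holes on top, and a knob 36 mm across rising 36 mm above the body (top edge chamfered 4 mm). 0.45 to 0.8 kg. Origin: centre of its underside; z up. Fits inside the seat's rim with 5 mm to spare, its origin then 6 mm above the seat's. Grip the knob.
- spacer: Flat plain dark steel ring lying loose on its face: outer diameter 62 mm, bore 44 mm, 22 mm high, 0.15 to 0.26 kg. Origin: centre of its underside; z along the ring's axis. Passes over the die's knob and rests on the die's body, with 4 mm to spare all round; the knob then stands 14 mm out of it. Grip it across the outside.
- barrel_tall: The taller of two aluminium tubes, loose, standing upright, open at both ends: outer diameter 58 mm, bore 46 mm, 85 mm high, 0.2 to 0.34 kg. Origin: centre of its underside; z along its axis. Stands on the spacer around the end of the die's knob (5 mm to spare all round), its origin then 46 mm above the die's.
- cap: White plastic cap, loose, standing on its plug: a plug 38 mm in diameter and 16 mm long below (lower edge chamfered), a flange 58 mm across and 8 mm thick, and a knob 30 mm in diameter and 30 mm high on top; total height 54 mm, 0.09 to 0.16 kg. Origin: centre of the plug's underside; z up along the knob. The plug enters the barrel's bore with 4 mm to spare all round, until the flange rests on the barrel's rim: origin then 69 mm above the barrel's. Grip it by the knob.
- barrel_short: The shorter aluminium tube, same diameters as the tall one but only 50 mm high. Not needed: leave it standing. Origin: centre of its underside.
- shaker: Bystander: small steel spice shaker with a dark domed top, 49 mm across, 67 mm high, loose. Leave it. Origin: centre of its underside.
- timer: Bystander: black square kitchen timer, 62 x 62 mm, with a round grey dial on top, 34 mm high, loose. Leave it. Origin: centre of its underside.
Not all that is in view belongs to the job. What is shaped like the spacer but brown or red is not meant.

How it is judged:
By the outcome, as a careful person would: the job done as asked, in the order asked, and still so for the second after the job is handed in, with the robot touching nothing.
It also fails if it takes over 99 s, if anything falls off the work surface, if the arm or the gripper's body presses on something with over 40 N, if the wrist force passes 120 N, or if a joint passes its speed limit or range.

## Working session

There is one attempt and no reset: what is moved stays moved. The work goes in short steps, Python scripts to look and compute and a tool call to move; the robot and the scene stay as the last step left them, time stands still between calls to the robot, and variables do not carry over. Pictures are saved under pics/ and viewed, at most 17 in all, crops included, and the job is handed in when it is done.

Besides the shell and the picture viewer there is one more tool, called after ">>>" as name(argument=value, ...) on one line, values as JSON. apply_moves: Moves the arm, as the interface text tells. Its arguments: {"type":"object","properties":{"steps":{"type":"array","items":{"type":"number"}},"jaw":{"type":"number"},"newtons":{"type":"number"}},"required":["steps"]}

```bash
mkdir -p pics
cat > h.py <<'E'
from rig import *
import numpy as np, cv2
def snap(n,f):
    c=calibration(n); im=get_image(n); cv2.imwrite('pics/'+f,im[:,:,::-1]); np.save('pics/'+f+'.npy',im); return c,im
def ray(c,u,v):
    d=np.array([(u-c['cx'])/c['fx'],-(v-c['cy'])/c['fy'],-1.0])
    return np.array(c['xyz']),np.array(c['rotation']).reshape(3,3)@d
def px(c,u,v,z):
    o,d=ray(c,u,v); return (o+d*(z-o[2])/d[2]).round(4)
def proj(c,p):
    q=np.array(c['rotation']).reshape(3,3).T@(np.array(p)-np.array(c['xyz']))
    return c['cx']+c['fx']*q[0]/-q[2], c['cy']-c['fy']*q[1]/-q[2]
E
python3 - <<'E'
from h import *
for n in('top','side'):
    c,_=snap(n,n+'0.png'); print(n,c)
s=get_state();print(s['clock'],s['position'],s['ee_rot'],s['width'])
E
```

```text
top {'fx': 515.6804294860381, 'fy': 515.6804294860381, 'cx': 308.8333406497065, 'cy': 237.90830180079553, 'xyz': array([ 0.41306557, -0.01590822,  0.90623833]), 'rotation': array([ 0.7094057 ,  0.02992394, -0.0252902 , -0.70371054])}
side {'fx': 529.4890992753841, 'fy': 529.4890992753841, 'cx': 317.79173083681536, 'cy': 237.2371478985818, 'xyz': array([ 0.30643009, -0.65033723,  0.62691671]), 'rotation': array([ 0.8994001 ,  0.41252875, -0.05501989, -0.13368731])}
0.1 [ 0.19640838 -0.53990927  0.23053538] [-8.17502657e-04  9.84832664e-01  1.73504907e-01 -4.24777960e-05] 0.0852555864044299
```

View pics/top0.png

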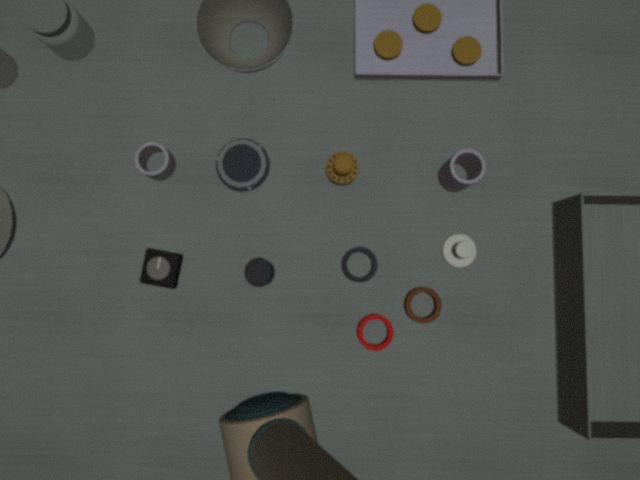

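View pics/side0.png

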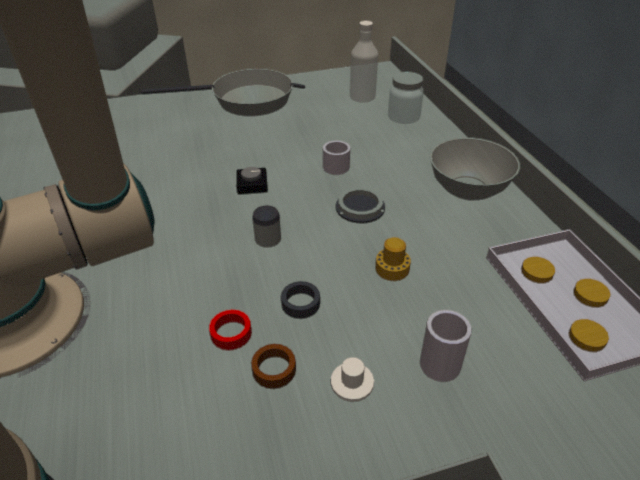

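The top view shows these (pixels as column, row):
- **Seat:** (243,164).
- **Brass die with knob:** (342,168). The flat brass spares are in the tray.
- **Ring candidates:** dark (359,264), red (375,332) and brown (423,305). The dark one is the spacer.
- **Tube candidates:** (466,167) and (152,159). The one at (466,167), side (445,345), is clearly the taller.
- **Cap:** (460,251).
- **Bystanders:** shaker (259,272) and timer (161,268).

I'll confirm with one crop.

```bash
cat >> h.py <<'E'
from scipy.spatial.transform import Rotation as R
def ray(c,u,v):
    d=np.array([(u-c['cx'])/c['fx'],-(v-c['cy'])/c['fy'],-1.0])
    return np.array(c['xyz']),R.from_quat(np.roll(c['rotation'],-1)).as_matrix()@d
def proj(c,p):
    q=R.from_quat(np.roll(c['rotation'],-1)).as_matrix().T@(np.array(p)-np.array(c['xyz']))
    return c['cx']+c['fx']*q[0]/-q[2], c['cy']-c['fy']*q[1]/-q[2]
E
python3 - <<'E'
from h import *
im=cv2.imread('pics/top0.png')
cv2.imwrite('pics/crop0.png',cv2.resize(im[130:350,120:500],None,fx=2.1,fy=2.1,interpolation=cv2.INTER_CUBIC))
c=calibration('top')
for n,u,v,z in [('seat',243,164,.018),('dieknob',345,162,.06),('diebody',341.5,168,.024),('spacer',359.5,264,.022),('tall',467,166,.085),('capfl',459.5,250.5,.024),('capknob',463,248,.054),('short',152,159,.05),('shaker',259,271,.06),('timer',161,268,.034)]:
    print(n,px(c,u,v,z))
cs=calibration('side')
for n,u,v,z in [('seat',361,205,.018),('dieknob',395,243,.06),('spacer',300.5,296,.022),('tall',447.5,327,.085),('capknob',352.5,365,.054)]:
    print(n,px(cs,u,v,z))
w=calibration('wrist'); print(w)
E
```

```text
seat [0.6113 0.1064 0.018 ]
dieknob [ 0.6065 -0.0692  0.06  ]
diebody [ 0.6041 -0.0655  0.024 ]
spacer [ 0.4381 -0.0969  0.022 ]
tall [ 0.5956 -0.2642  0.085 ]
capfl [ 0.4625 -0.2676  0.024 ]
capknob [ 0.465  -0.2649  0.054 ]
short [0.6117 0.256  0.05  ]
shaker [0.4242 0.0711 0.06  ]
timer [0.4283 0.2398 0.034 ]
seat [0.606  0.0923 0.018 ]
dieknob [ 0.6028 -0.0703  0.06  ]
spacer [ 0.4347 -0.1027  0.022 ]
tall [ 0.5902 -0.2694  0.085 ]
capknob [ 0.4605 -0.2683  0.054 ]
{'fx': 340.35213945550976, 'fy': 340.35213945550976, 'cx': 321.5155928645554, 'cy': 243.88310331584248, 'xyz': array([ 0.26050865, -0.51668491,  0.37297993]), 'rotation': array([ 0.81142182, -0.11041171,  0.07862261, -0.56852649])}
```

View pics/crop0.png

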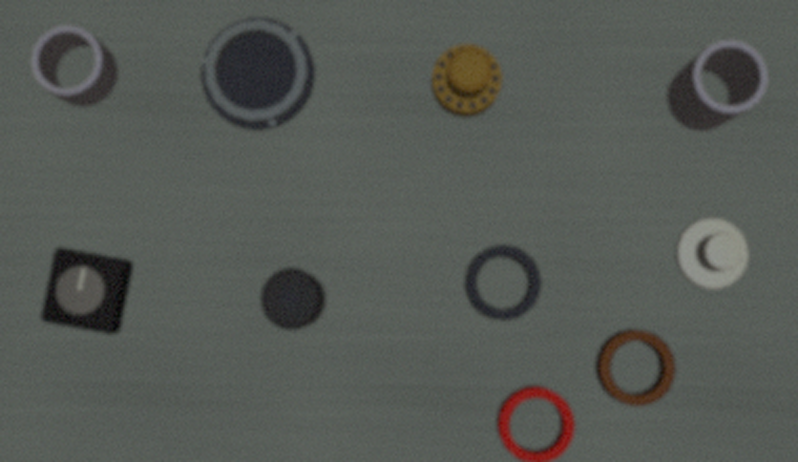

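The crop confirms it. The dark plain ring is at crop (503,282), the tall tube at (730,77), the die with knob at (467,78) and the seat at (257,70). I'll go above the die now.

>>> apply_moves(steps=[41, 47.1, 0, 0, 41, 47.1, 0, 0, 41, 47.1, 0, 0, 41, 47.1, 0, 0, 41, 47.1, 0, 0, 41, 47.1, 0, 0, 41, 47.1, 0, 0, 41, 47.1, 0, 0], jaw=0, newtons=50)

```text
clock: 0.77
position: [0.4161, -0.2871, 0.2311]
ee_rot: [-0.0, 0.985, 0.173, -0.0]
contact_force: [1.6, -0.8, 0.1]
width: 0.0856
gripper_force: 0.0
```

>>> apply_moves(steps=[19, 22, 0, 0, 19, 22, 0, 0, 19, 22, 0, 0, 19, 22, 0, 0, 19, 22, 0, 0, 19, 22, 0, 0, 19, 22, 0, 0, 19, 22, 0, 0])

```text
clock: 1.43
position: [0.6096, -0.0628, 0.2303]
ee_rot: [-0.002, 0.984, 0.176, 0.002]
contact_force: [-0.2, -0.9, 0.7]
width: 0.0853
gripper_force: 0.0
```

Run:
```python
from h import *
s=get_state();print(s['position'],s['qpos'].round(2) if hasattr(s['qpos'],'round') else s['qpos'])
c,im=snap('wrist','w1.png'); print(c['xyz'],proj(c,(.6065,-.0685,.06)),proj(c,(.605,-.067,.024)),proj(c,(.611,.105,.018)))
```

```text
[ 0.60964909 -0.06282687  0.23032458] [-0.22  0.33  1.42  0.    1.38  1.  ]
[ 0.67314217 -0.03961093  0.37302808] (np.float64(326.8632754169323), np.float64(230.16697364632145)) (np.float64(324.6115326165281), np.float64(223.2173333185454)) (np.float64(167.6353927095398), np.float64(158.77395589190235))
```

View pics/w1.png

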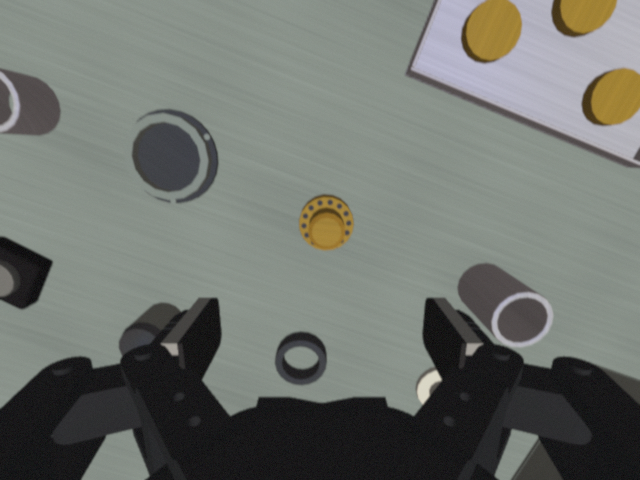

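The wrist view has the die knob at (327,230), within 1 px of the projected estimate. The seat's rim is around (172,157), about 4 px from the prediction, so I'll fit that.

```bash
cat > fit.py <<'E'
from h import *
from scipy.optimize import least_squares
def edge(c,im,p,r,lo=.8,hi=1.25,it=3,sgn=0):
    "fit a circle of known radius r at height p[2]: strongest gradient along radii, then refit the centre"
    g=cv2.GaussianBlur(cv2.cvtColor(im,cv2.COLOR_RGB2GRAY),(0,0),1).astype(np.float32); p=np.array(p,float)
    a=np.linspace(0,2*np.pi,72,endpoint=False); rs=np.linspace(lo*r,hi*r,40)
    for _ in range(it):
        P=p+np.stack([np.outer(rs,np.cos(a)),np.outer(rs,np.sin(a)),0*np.outer(rs,a)],-1)
        uv=np.array([[proj(c,q) for q in row] for row in P],np.float32)
        d=np.gradient(cv2.remap(g,uv[...,0],uv[...,1],1),axis=0)
        d=np.abs(d) if sgn==0 else sgn*d
        k=d.argmax(0); e=P[k,range(72)][:,:2]; 
        f=least_squares(lambda x:np.hypot(*(e-x[:2]).T)-x[2],[*p[:2],r],loss='soft_l1',f_scale=.001)
        p[:2]=f.x[:2]
    return p.round(4),f.x[2].round(4)
E
python3 - <<'E'
from fit import *
c=calibration('wrist');ct=calibration('top')
w=np.load('pics/w1.png.npy');t=np.load('pics/top0.png.npy')
for n,p,r in [('seat floor-rim in',(.611,.105,.018),.034),('rim out',(.611,.105,.018),.042),('die',(.605,-.067,.024),.029),('spacer',(.4375,-.0975,.022),.031),('tall',(.595,-.265,.085),.029),('capfl',(.463,-.267,.024),.029)]:
    for nm,cc,im in(('w',c,w),('t',ct,t)): print(n,nm,edge(cc,im,p,r))
E
```

```text
seat floor-rim in w (array([0.6115, 0.0996, 0.018 ]), np.float64(0.0374))
seat floor-rim in t (array([0.6135, 0.1094, 0.018 ]), np.float64(0.0336))
rim out w (array([0.6132, 0.094 , 0.018 ]), np.float64(0.0428))
rim out t (array([0.606, 0.103, 0.018]), np.float64(0.0408))
die w (array([ 0.6041, -0.0709,  0.024 ]), np.float64(0.0283))
die t (array([ 0.6026, -0.0653,  0.024 ]), np.float64(0.0291))
spacer w (array([ 0.4383, -0.101 ,  0.022 ]), np.float64(0.0334))
spacer t (array([ 0.4377, -0.096 ,  0.022 ]), np.float64(0.0304))
tall w (array([ 0.5879, -0.2673,  0.085 ]), np.float64(0.0268))
tall t (array([ 0.5932, -0.2621,  0.085 ]), np.float64(0.0252))
capfl w (array([ 0.4611, -0.2737,  0.024 ]), np.float64(0.0291))
capfl t (array([ 0.4632, -0.267 ,  0.024 ]), np.float64(0.0281))
```

>>> apply_moves(steps=[0.4, 16.6, 0, 0, 0.4, 16.6, 0, 0, 0.4, 16.6, 0, 0, 0.4, 16.6, 0, 0, 0.4, 16.6, 0, 0, 0.4, 16.6, 0, 0, 0.4, 16.6, 0, 0])

```text
clock: 2.07
position: [0.6088, 0.096, 0.2311]
ee_rot: [0.001, 0.985, 0.174, -0.001]
contact_force: [-0.2, -0.3, 0.1]
width: 0.0853
gripper_force: 0.0
```

Run:
```python
from fit import *
s=get_state();print(s['position'])
c,w=snap('wrist','w2.png'); ex,im=0,w
for n,p,r,z in [('in',(.611,.099,.018),.034,1),('out',(.611,.099,.018),.042,0),('base',(.611,.099,.006),.048,0)]:
    print(n,edge(c,w,p,r,.88,1.12),proj(c,p))
u,v=map(int,proj(c,(.611,.099,.018)))
cv2.imwrite('pics/w2c.png',cv2.resize(w[v-80:v+80,u-100:u+100,::-1],None,fx=3,fy=3)); print(u,v)
```

```text
[0.60884565 0.09598753 0.23105053]
in (array([0.6117, 0.0987, 0.018 ]), np.float64(0.0352)) (np.float64(319.6507904032288), np.float64(212.61341004586058))
out (array([0.6166, 0.1022, 0.018 ]), np.float64(0.0407)) (np.float64(319.6507904032288), np.float64(212.61341004586058))
base (array([0.6121, 0.1078, 0.006 ]), np.float64(0.0475)) (np.float64(319.7019641030988), np.float64(210.61643950281814))
319 212
```

View pics/w2c.png

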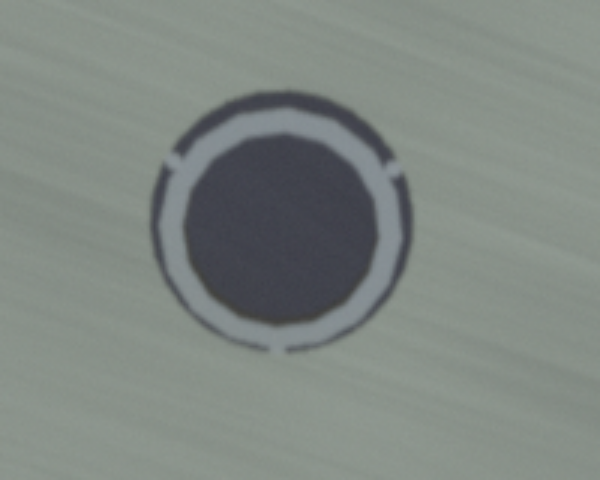

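The crop shows the rim clearly, with its centre at crop (281.5,228), which is image (312.8,208).

Run:
```python
from h import *
c=calibration('wrist'); print('seat',px(c,312.8,208,.018), get_state()['position'])
d=np.array([.0635,.0233,.1428]); c['xyz']=np.array([.67314217,-.03961093,.37302808])
print('die',px(c,327,230,.06),px(c,327,222,.024))
ct=calibration('top'); print('side', [px(calibration('side'),*a) for a in((360.5,203,.018),(395,241,.06))])
```

```text
seat [0.6134 0.1069 0.018 ] [0.6090239  0.09542363 0.23111436]
die [ 0.6053 -0.0698  0.06  ] [ 0.6055 -0.0704  0.024 ]
side [array([0.6073, 0.0984, 0.018 ]), array([ 0.6047, -0.0657,  0.06  ])]
```

>>> apply_moves(steps=[-0.4, -16.6, -1, 0, -0.4, -16.6, -3, 0, -0.4, -16.6, -5, 0, -0.4, -16.6, -8, 0, -0.4, -16.6, -11, 0, -0.4, -16.6, -13, 0, -0.4, -16.6, -13, 0, -0.4, -16.6, -13, 0])

```text
clock: 2.78
position: [0.6038, -0.0707, 0.1001]
ee_rot: [-0.001, 0.985, 0.172, -0.002]
contact_force: [0.6, 0.2, 1.1]
width: 0.0852
gripper_force: 0.0
```

>>> apply_moves(steps=[0, 0, 0, 0, 0, 0, 0, 0])

```text
clock: 2.95
position: [0.6072, -0.0693, 0.104]
ee_rot: [0.001, 0.985, 0.174, 0.002]
contact_force: [-0.4, -0.1, -0.1]
width: 0.0855
gripper_force: 0.0
```

>>> apply_moves(steps=[0, 0, -3, 0, 0, 0, -6, 0, 0, 0, -7, 0, 0, 0, -7.4, 0, 0, 0, -7.4, 0, 0, 0, -7.4, 0])

```text
clock: 3.45
position: [0.6069, -0.069, 0.029]
ee_rot: [0.001, 0.985, 0.174, 0.001]
contact_force: [0.4, 0.6, -0.1]
width: 0.0856
gripper_force: 0.0
```

>>> apply_moves(steps=[0, 0, 0, 0, 0, 0, 0, 0, 0, 0, 0, 0, 0, 0, 0, 0, 0, 0, 0, 0, 0, 0, 0, 0, 0, 0, 0, 0, 0, 0, 0, 0], jaw=255, newtons=60)

```text
clock: 4.12
position: [0.6056, -0.0686, 0.0283]
ee_rot: [-0.0, 0.985, 0.173, 0.0]
contact_force: [-1.5, 1.2, 4.8]
width: 0.0343
gripper_force: 61.0
```

>>> apply_moves(steps=[0, 0, 1, 0, 0, 0, 2.5, 0, 0, 0, 4, 0, 0, 0, 6, 0, 0, 0, 6, 0, 0, 0, 6, 0, 0, 0, 6, 0])

```text
clock: 4.7
position: [0.604, -0.0688, 0.0858]
ee_rot: [-0.001, 0.985, 0.174, -0.001]
contact_force: [0.4, 0.4, -9.0]
width: 0.0342
gripper_force: 61.3
```

>>> apply_moves(steps=[0.2, 3, 0, 0, 0.4, 6, 0, 0, 0.6, 9, 0, 0, 0.7, 12, 0, 0, 0.7, 15, 0, 0, 0.7, 17, 0, 0, 0.7, 17.6, 0, 0, 0.7, 17.6, 0, 0])

```text
clock: 5.37
position: [0.6108, 0.1089, 0.0853]
ee_rot: [-0.0, 0.985, 0.175, -0.002]
contact_force: [-0.3, -0.8, -7.5]
width: 0.0343
gripper_force: 61.9
```

>>> apply_moves(steps=[0, 0, 0, 0, 0, 0, 0, 0, 0, 0, 0, 0])

```text
clock: 5.62
position: [0.6122, 0.1056, 0.0868]
ee_rot: [0.0, 0.985, 0.173, -0.001]
contact_force: [-0.7, -0.1, -7.3]
width: 0.0342
gripper_force: 61.9
```

Run:
```python
from h import *
print([get_state()['position'].round(4) for _ in range(2)])
c,w=snap('wrist','w3.png'); print(c['xyz'],proj(c,(.6134,.1069,.018)))
```

```text
[array([0.6122, 0.1056, 0.0868]), array([0.6122, 0.1056, 0.0868])]
[0.67640527 0.12908907 0.22918988] (np.float64(320.66892282971776), np.float64(255.14195097285338))
```

View pics/w3.png

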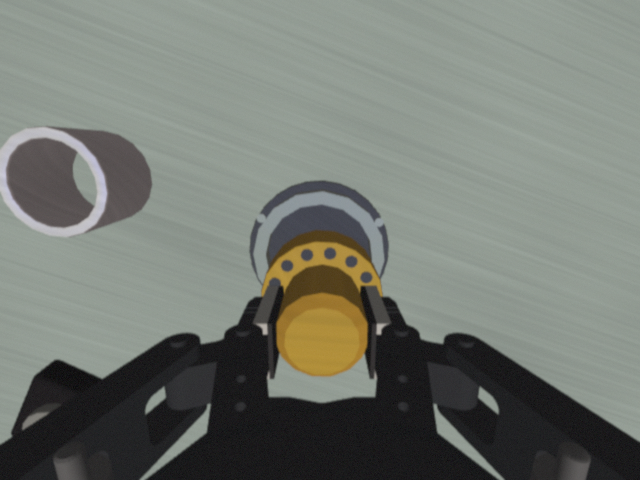

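The wrist view shows the die held squarely, with its body centred at u≈322. The seat disc is centred at u≈319, with its far edge at row 181. I'll check the fore-aft offset next.

Run:
```python
from h import *
c=calibration('wrist')
o=np.array([np.cos(np.radians(20)),np.sin(np.radians(20)),0]) # image-up direction on the table
print('seat far edge pred v',proj(c,np.array([.6134,.1069,.006])+.048*o),'rim outer far',proj(c,np.array([.6134,.1069,.018])+.042*o))
print('knob top centre',px(c,322,335,.1185),'front body edge',px(c,322,242,.0825)-.029*o, get_state()['position'])
```

```text
seat far edge pred v (np.float64(320.51905376649364), np.float64(178.94357090693484)) rim outer far (np.float64(320.493773289495), np.float64(190.45829854982907))
knob top centre [0.6148 0.1066 0.1185] front body edge [0.61144891 0.10528142 0.0825    ] [0.61232391 0.10566242 0.08703336]
```

>>> apply_moves(steps=[0.05, 0.05, -2, 0, 0.05, 0.05, -3.5, 0, 0.05, 0.05, -4.5, 0, 0.05, 0.05, -5, 0, 0.05, 0.05, -5.2, 0, 0.05, 0.05, -5.2, 0, 0.05, 0.05, -5.3, 0, 0.05, 0.05, -5.3, 0])

```text
clock: 6.33
position: [0.6138, 0.1076, 0.0351]
ee_rot: [0.0, 0.985, 0.173, 0.001]
contact_force: [0.5, 0.6, -8.1]
width: 0.0341
gripper_force: 62.0
```

>>> apply_moves(steps=[0, 0, -0.05, 0, 0, 0, -0.1, 0, 0, 0, -0.1, 0])

```text
clock: 6.58
position: [0.6136, 0.1076, 0.0344]
ee_rot: [0.0, 0.985, 0.174, 0.001]
contact_force: [0.2, 0.5, -2.9]
width: 0.0339
gripper_force: 62.5
```

>>> apply_moves(steps=[0, 0, 0, 0, 0, 0, 0, 0, 0, 0, 0, 0, 0, 0, 0, 0, 0, 0, 0, 0, 0, 0, 0, 0], jaw=0)

```text
clock: 7.08
position: [0.6131, 0.1075, 0.0336]
ee_rot: [0.0, 0.985, 0.174, 0.0]
contact_force: [-0.4, -0.0, -0.4]
width: 0.0852
gripper_force: 0.0
```

>>> apply_moves(steps=[0, 0, 3, 0, 0, 0, 6, 0, 0, 0, 10, 0, 0, 0, 14, 0, 0, 0, 18, 0, 0, 0, 20, 0, 0, 0, 20, 0, 0, 0, 20, 0])

```text
clock: 7.75
position: [0.6135, 0.1076, 0.235]
ee_rot: [0.0, 0.985, 0.174, 0.002]
contact_force: [0.3, 0.7, -0.2]
width: 0.0851
gripper_force: 0.0
```

Run:
```python
from h import *
print(get_state()['position'],get_state()['width'])
c,w=snap('wrist','w4.png'); 
u,v=map(int,proj(c,(.613,.107,.03))); print(u,v,proj(c,(.613,.107,.066)))
cv2.imwrite('pics/w4c.png',cv2.resize(w[v-80:v+80,u-100:u+100,::-1],None,fx=3,fy=3))
```

```text
[0.61351099 0.10756626 0.23496256] 0.0850540049949659
321 218 (np.float64(322.0531370887033), np.float64(225.922043653839))
```

View pics/w4c.png

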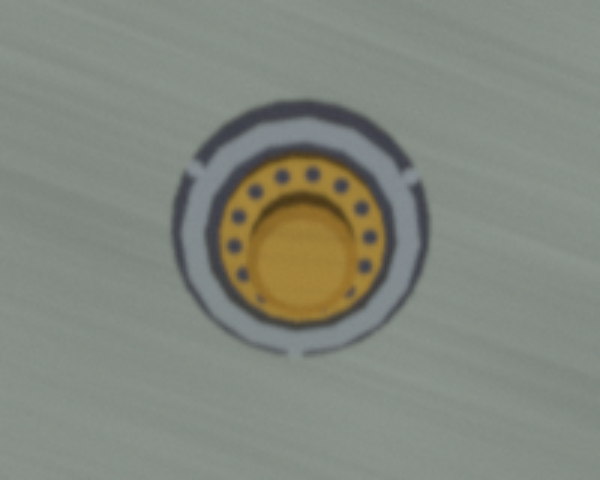

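The crop shows the die lying inside the rim with a dark gap all round, body centre at crop (302,238). The knob is at image (321,225), matching the prediction for (0.6135, 0.107). Next is the spacer.

>>> apply_moves(steps=[-17.6, -20.5, -3, 0, -17.6, -20.5, -3, 0, -17.6, -20.5, -3, 0, -17.6, -20.5, -3, 0, -17.6, -20.5, -3, 0, -17.6, -20.5, -3, 0, -17.6, -20.5, -3, 0, -17.6, -20.5, -3, 0])

```text
clock: 8.47
position: [0.4319, -0.0993, 0.2007]
ee_rot: [-0.001, 0.985, 0.171, -0.004]
contact_force: [-1.0, 0.2, -0.4]
width: 0.0852
gripper_force: 0.0
```

>>> apply_moves(steps=[0, 0, 0, 0, 0, 0, 0, 0])

```text
clock: 8.63
position: [0.4369, -0.097, 0.2024]
ee_rot: [-0.001, 0.985, 0.173, -0.0]
contact_force: [-0.1, 0.0, -0.9]
width: 0.0852
gripper_force: 0.0
```

Run:
```python
from fit import *
print(get_state()['position'])
c,w=snap('wrist','w5.png'); print(proj(c,(.438,-.097,.022)))
for r,z in((.031,.022),(.022,.022)): print(edge(c,w,(.438,-.097,z),r,.8,1.2))
cv2.imwrite('pics/w5s.png',w[:,:,::-1])
```

```text
[ 0.43691666 -0.09700919  0.20239984]
(np.float64(322.5379147172383), np.float64(220.95325941909687))
(array([ 0.4378, -0.0981,  0.022 ]), np.float64(0.0309))
(array([ 0.4391, -0.0975,  0.022 ]), np.float64(0.0199))
```

View pics/w5.png

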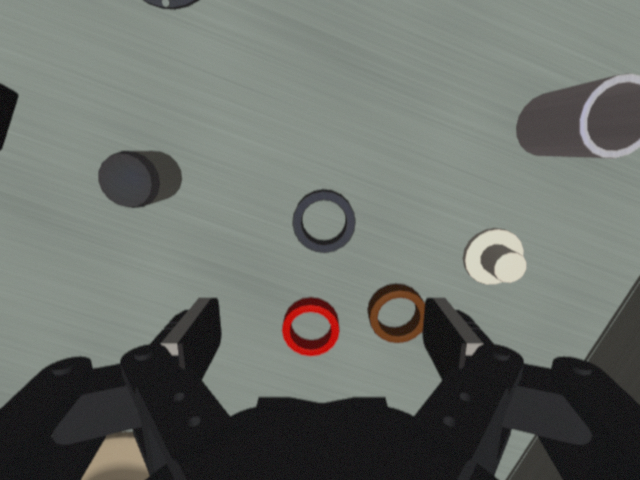

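The dark ring is centred at image (324,221), which puts it at (0.438, −0.098). The red and brown rings are well clear of the finger line, so I'll descend to grip.

>>> apply_moves(steps=[0.1, -0.1, -4, 0, 0.1, -0.1, -8, 0, 0.1, -0.1, -12, 0, 0.1, -0.1, -15, 0, 0.1, -0.1, -17, 0, 0.1, -0.1, -18.5, 0, 0.1, -0.1, -19.5, 0, 0.1, -0.1, -19.8, 0])

```text
clock: 9.35
position: [0.4375, -0.097, 0.0033]
ee_rot: [-0.001, 0.985, 0.175, -0.002]
contact_force: [0.2, 0.3, 0.4]
width: 0.0854
gripper_force: 0.0
```

>>> apply_moves(steps=[0, 0, 0, 0, 0, 0, 0, 0, 0, 0, 0, 0])

```text
clock: 9.6
position: [0.4389, -0.0984, 0.006]
ee_rot: [0.0, 0.985, 0.174, 0.001]
contact_force: [-0.4, 0.1, 0.5]
width: 0.0857
gripper_force: 0.0
```

>>> apply_moves(steps=[0, 0, 0, 0, 0, 0, 0, 0, 0, 0, 0, 0, 0, 0, 0, 0, 0, 0, 0, 0, 0, 0, 0, 0], jaw=255, newtons=50)

```text
clock: 10.1
position: [0.4384, -0.0985, 0.0068]
ee_rot: [0.0, 0.985, 0.173, 0.001]
contact_force: [-1.5, 2.3, 9.6]
width: 0.0597
gripper_force: 51.4
```

>>> apply_moves(steps=[0, 0, 1, 0, 0, 0, 2.5, 0, 0, 0, 4.5, 0, 0, 0, 7, 0, 0, 0, 9, 0, 0, 0, 9, 0, 0, 0, 9, 0])

```text
clock: 10.68
position: [0.4384, -0.0988, 0.0962]
ee_rot: [0.001, 0.985, 0.173, 0.001]
contact_force: [-0.1, 0.8, -1.8]
width: 0.0601
gripper_force: 54.5
```

Run:
```python
from h import *
s=get_state();print(s['position'],s['width'])
c,w=snap('wrist','w6.png')
u,v=map(int,proj(c,s['position']+np.array([0,0,.015]))); print(u,v)
cv2.imwrite('pics/w6c.png',cv2.resize(w[v-130:v+90,u-130:u+130,::-1],None,fx=2.5,fy=2.5))
```

```text
[ 0.43843174 -0.0987633   0.09624871] 0.060122781834151505
322 319
```

View pics/w6c.png

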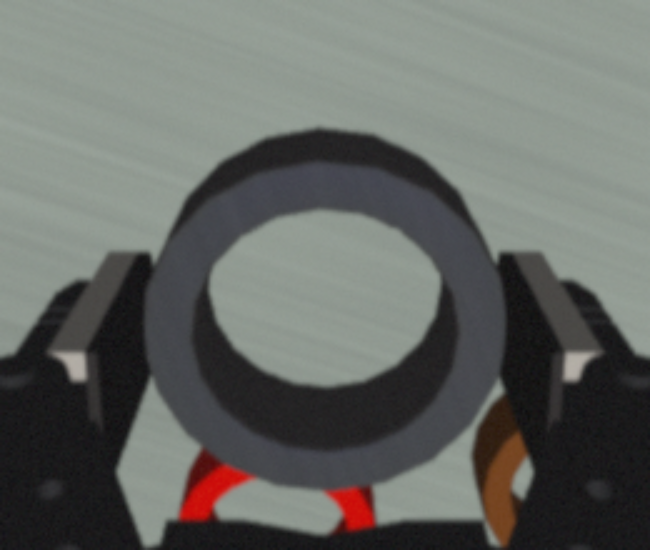

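The ring hangs level and centred between the pads at crop (326,325), right on the TCP. I'll carry it to the die.

>>> apply_moves(steps=[2, 2.4, 2, 0, 4.5, 5.3, 2, 0, 7, 8.2, 2, 0, 9.5, 11.2, 2, 0, 12, 14.1, 2, 0, 14.5, 17, 2, 0, 16.5, 19.4, 2, 0, 17.5, 20.6, 2, 0])

```text
clock: 11.4
position: [0.6144, 0.1108, 0.1127]
ee_rot: [-0.001, 0.985, 0.174, -0.001]
contact_force: [0.1, -0.8, -1.3]
width: 0.06
gripper_force: 55.0
```

>>> apply_moves(steps=[0, 0, 0, 0, 0, 0, -1, 0, 0, 0, -2, 0, 0, 0, -2, 0])

```text
clock: 11.73
position: [0.6093, 0.1063, 0.0915]
ee_rot: [-0.0, 0.985, 0.173, -0.004]
contact_force: [-0.5, 0.7, -2.6]
width: 0.0603
gripper_force: 55.0
```

Run:
```python
from h import *
s=get_state();print(s['position'],s['width'])
c,w=snap('wrist','w7.png')
u,v=map(int,proj(c,s['position']+np.array([0,0,.015]))); print(u,v)
print(proj(c,(.6135,.107,.066)))
cv2.imwrite('pics/w7c.png',cv2.resize(w[v-130:v+90,u-130:u+130,::-1],None,fx=2.5,fy=2.5))
```

```text
[0.60930685 0.10628453 0.09151476] 0.06032232992484964
322 320
(np.float64(323.5553724722318), np.float64(274.9886815354472))
```

View pics/w7c.png

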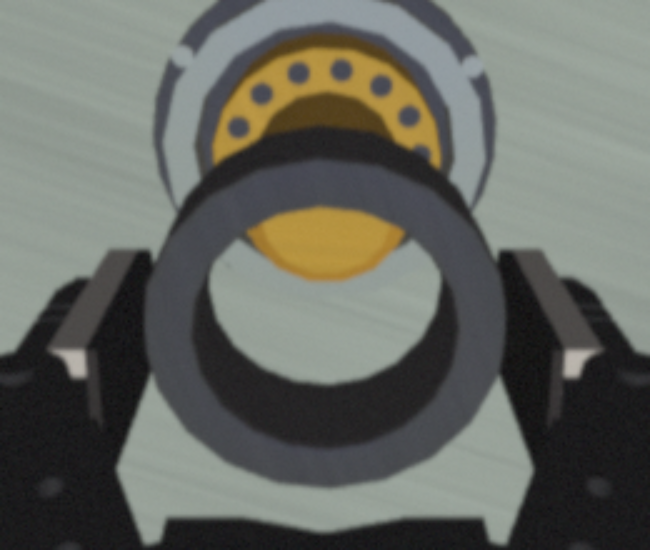

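The knob is laterally centred under the ring at crop u≈326, with its near edge at crop row 280. I'll get the fore-aft position from that edge.

Run:
```python
from h import *
c=calibration('wrist'); o=np.array([np.cos(np.radians(20)),np.sin(np.radians(20)),0])
u=322-130+326/2.5; v=320-130+280/2.5; print(u,v)
print('knob from near edge', px(c,u,v,.062)+.018*o, px(c,u,v,.066)+.014*o, get_state()['position'])
```

```text
322.4 302.0
knob from near edge [0.61411447 0.10755636 0.062     ] [0.6121557  0.10688828 0.066     ] [0.61005904 0.10630483 0.09270024]
```

>>> apply_moves(steps=[0.2, 0.1, 0, 0, 0.2, 0.1, 0, 0, 0.2, 0.1, 0, 0])

```text
clock: 12.03
position: [0.6152, 0.1081, 0.0959]
ee_rot: [0.0, 0.985, 0.173, 0.001]
contact_force: [0.5, 0.0, -1.2]
width: 0.0603
gripper_force: 55.0
```

>>> apply_moves(steps=[-0.1, 0, -0.8, 0, -0.1, 0, -1.6, 0, -0.1, 0, -2.4, 0, -0.1, 0, -3.2, 0, -0.1, 0, -4, 0, -0.1, 0, -4.8, 0, -0.1, 0, -5.3, 0, -0.1, 0, -5.5, 0])

```text
clock: 12.7
position: [0.6131, 0.1085, 0.0389]
ee_rot: [-0.0, 0.985, 0.174, -0.001]
contact_force: [-0.5, -0.3, -1.7]
width: 0.0601
gripper_force: 55.0
```

>>> apply_moves(steps=[0, 0, -0.1, 0, 0, 0, -0.2, 0, 0, 0, -0.3, 0, 0, 0, -0.3, 0])

```text
clock: 13.03
position: [0.6141, 0.1086, 0.0376]
ee_rot: [0.0, 0.985, 0.174, 0.0]
contact_force: [0.0, -0.6, -2.4]
width: 0.0597
gripper_force: 55.0
```

>>> apply_moves(steps=[0, 0, -0.05, 0, 0, 0, -0.1, 0, 0, 0, -0.15, 0, 0, 0, -0.15, 0])

```text
clock: 13.37
position: [0.6142, 0.1085, 0.037]
ee_rot: [0.0, 0.985, 0.174, 0.001]
contact_force: [-1.4, 0.1, 4.0]
width: 0.0601
gripper_force: 55.6
```

Contact came at the expected height (TCP 0.037), so I'll release and rise.

>>> apply_moves(steps=[0, 0, 0, 0, 0, 0, 0, 0, 0, 0, 0, 0, 0, 0, 0, 0, 0, 0, 0, 0], jaw=0)

```text
clock: 13.78
position: [0.6139, 0.1085, 0.0357]
ee_rot: [0.0, 0.985, 0.174, -0.0]
contact_force: [-0.6, 0.2, -0.0]
width: 0.0856
gripper_force: 0.0
```

>>> apply_moves(steps=[0, 0, 3, 0, 0, 0, 6, 0, 0, 0, 10, 0, 0, 0, 14, 0, 0, 0, 18, 0, 0, 0, 20, 0, 0, 0, 20, 0, 0, 0, 20, 0])

```text
clock: 14.45
position: [0.6145, 0.1086, 0.2373]
ee_rot: [0.0, 0.985, 0.174, 0.002]
contact_force: [-0.1, 0.1, -0.5]
width: 0.0856
gripper_force: 0.0
```

Run:
```python
from fit import *
print(get_state()['position'],get_state()['width'])
c,w=snap('wrist','w8.png'); 
u,v=map(int,proj(c,(.6138,.1075,.052))); print(u,v,proj(c,(.6138,.1075,.066)))
print(edge(c,w,(.6138,.1075,.052),.031,.85,1.15))
cv2.imwrite('pics/w8c.png',cv2.resize(w[v-80:v+80,u-100:u+100,::-1],None,fx=3,fy=3))
```

```text
[0.61449727 0.10856707 0.23733729] 0.08556709554573584
322 222 (np.float64(322.48366962053353), np.float64(225.72097775658074))
(array([0.6156, 0.1094, 0.052 ]), np.float64(0.0322))
```

View pics/w8c.png

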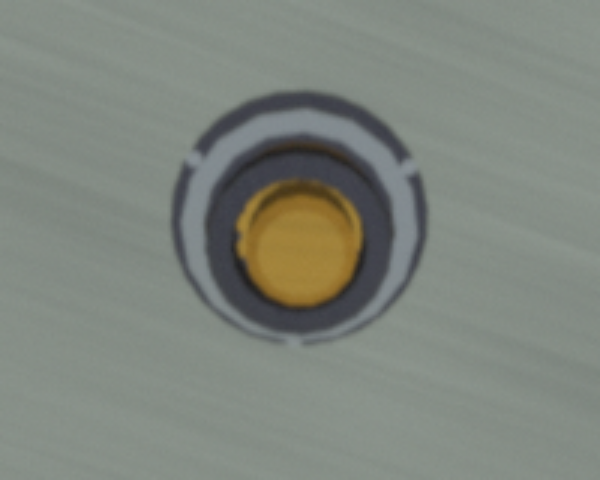

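The spacer lies over the knob, knob centred in its bore at crop (301,249). Next is the tall barrel.

>>> apply_moves(steps=[-2, -37.3, 0, 0, -2, -37.3, 0, 0, -2, -37.3, 0, 0, -2, -37.3, 0, 0, -2, -37.3, 0, 0, -2, -37.3, 0, 0, -2, -37.3, 0, 0, -2, -37.3, 0, 0])

```text
clock: 15.17
position: [0.5945, -0.2258, 0.2331]
ee_rot: [-0.001, 0.985, 0.173, -0.002]
contact_force: [0.5, 0.3, 0.3]
width: 0.0852
gripper_force: 0.0
```

>>> apply_moves(steps=[-0.2, -4, 0, 0, -0.2, -4, 0, 0, -0.2, -4, 0, 0, -0.2, -4, 0, 0])

```text
clock: 15.5
position: [0.5931, -0.2637, 0.2335]
ee_rot: [-0.002, 0.985, 0.173, -0.001]
contact_force: [-0.6, 1.3, -0.6]
width: 0.0853
gripper_force: 0.0
```

Run:
```python
from fit import *
print(get_state()['position'])
c,w=snap('wrist','w9.png'); 
for p in ((.594,-.265,.085),(.59,-.267,.085)):
  for r,s in((.029,-1),(.029,0),(.023,1),(.023,0)): print(r,s,edge(c,w,p,r,.8,1.2,5,s))
u,v=map(int,proj(c,(.594,-.265,.085))); print(u,v)
cv2.imwrite('pics/w9c.png',cv2.resize(w[v-80:v+80,u-100:u+100,::-1],None,fx=3,fy=3))
```

```text
[ 0.59310788 -0.26373106  0.23352461]
0.029 -1 (array([ 0.5952, -0.2668,  0.085 ]), np.float64(0.0282))
0.029 0 (array([ 0.5979, -0.265 ,  0.085 ]), np.float64(0.0253))
0.023 1 (array([ 0.5953, -0.2668,  0.085 ]), np.float64(0.0231))
0.023 0 (array([ 0.598 , -0.2657,  0.085 ]), np.float64(0.0249))
0.029 -1 (array([ 0.5951, -0.2668,  0.085 ]), np.float64(0.0281))
0.029 0 (array([ 0.598 , -0.2653,  0.085 ]), np.float64(0.0253))
0.023 1 (array([ 0.5953, -0.2668,  0.085 ]), np.float64(0.0231))
0.023 0 (array([ 0.5981, -0.2656,  0.085 ]), np.float64(0.0249))
324 228
```

View pics/w9c.png

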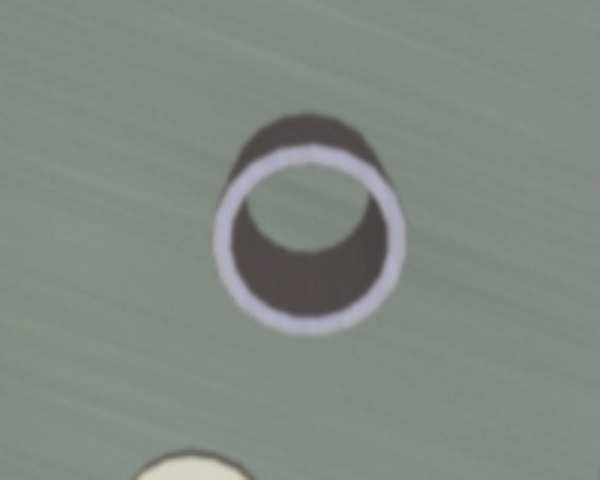

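The tall tube's rim is centred at crop (309,239), which gives (0.595, −0.267), and both edge fits agree. I'll descend and grip.

>>> apply_moves(steps=[0.1, -0.2, -3.5, 0, 0.1, -0.2, -7, 0, 0.1, -0.2, -10, 0, 0.1, -0.2, -13, 0, 0.1, -0.2, -16, 0, 0.1, -0.2, -18, 0, 0.1, -0.2, -18.6, 0, 0.1, -0.2, -18.6, 0])

```text
clock: 16.22
position: [0.5939, -0.2639, 0.0478]
ee_rot: [-0.002, 0.985, 0.175, -0.002]
contact_force: [-0.0, 0.1, 0.3]
width: 0.0853
gripper_force: 0.0
```

>>> apply_moves(steps=[0, 0, 0, 0, 0, 0, 0, 0])

```text
clock: 16.38
position: [0.5964, -0.2664, 0.0517]
ee_rot: [0.001, 0.985, 0.174, 0.001]
contact_force: [-0.2, -0.9, 0.4]
width: 0.0857
gripper_force: 0.0
```

>>> apply_moves(steps=[0, 0, 0, 0, 0, 0, 0, 0, 0, 0, 0, 0, 0, 0, 0, 0, 0, 0, 0, 0, 0, 0, 0, 0], jaw=255, newtons=50)

```text
clock: 16.88
position: [0.5959, -0.2669, 0.0517]
ee_rot: [0.001, 0.985, 0.173, 0.001]
contact_force: [0.0, 1.2, 6.3]
width: 0.0571
gripper_force: 52.7
```

>>> apply_moves(steps=[0, 0, 1, 0, 0, 0, 3, 0, 0, 0, 6, 0, 0, 0, 9, 0, 0, 0, 11, 0, 0, 0, 11, 0, 0, 0, 11, 0])

```text
clock: 17.47
position: [0.5953, -0.2666, 0.161]
ee_rot: [0.001, 0.985, 0.173, 0.001]
contact_force: [-0.3, 0.2, -2.3]
width: 0.0573
gripper_force: 53.9
```

>>> apply_moves(steps=[0.2, 3, 0, 0, 0.4, 7, 0, 0, 0.6, 11, 0, 0, 0.8, 15, 0, 0, 1, 19, 0, 0, 1.2, 23, 0, 0, 1.4, 27, 0, 0, 1.6, 31, 0, 0])

```text
clock: 18.13
position: [0.609, 0.0455, 0.1572]
ee_rot: [-0.0, 0.985, 0.173, -0.002]
contact_force: [1.1, 0.4, -3.4]
width: 0.057
gripper_force: 54.1
```

>>> apply_moves(steps=[0.1, 3, 0, 0, 0.2, 5, 0, 0, 0.3, 6, 0, 0, 0.3, 6.45, 0, 0, 0.3, 6.45, 0, 0, 0.3, 6.45, 0, 0, 0.3, 6.45, 0, 0])

```text
clock: 18.72
position: [0.6139, 0.1065, 0.1594]
ee_rot: [0.0, 0.985, 0.173, -0.0]
contact_force: [-0.0, 0.5, -1.5]
width: 0.057
gripper_force: 54.1
```

Run:
```python
from fit import *
s=get_state(); print(s['position'])
c,w=snap('wrist','w10.png'); p=s['position']+np.array([0,0,.085-.0517])
for r,g in((.029,-1),(.023,-1),(.023,1)): print(r,g,edge(c,w,p,r,.8,1.2,5,g))
```

```text
[0.61391953 0.10651735 0.15941279]
0.029 -1 (array([0.6139, 0.1068, 0.1927]), np.float64(0.0279))
0.023 -1 (array([0.6151, 0.107 , 0.1927]), np.float64(0.0269))
0.023 1 (array([0.6133, 0.1066, 0.1927]), np.float64(0.0229))
```

>>> apply_moves(steps=[0, 0.1, -0.5, 0, 0, 0.1, -1.3, 0, 0, 0.1, -2.1, 0, 0, 0.1, -2.9, 0, 0, 0.1, -3.7, 0, 0, 0.1, -4.4, 0, 0, 0.1, -5, 0, 0, 0.1, -5.2, 0])

```text
clock: 19.43
position: [0.6133, 0.1092, 0.1062]
ee_rot: [-0.0, 0.985, 0.174, -0.001]
contact_force: [-0.3, 0.2, -2.2]
width: 0.0566
gripper_force: 54.1
```

>>> apply_moves(steps=[0, 0, -0.1, 0, 0, 0, -0.2, 0, 0, 0, -0.3, 0, 0, 0, -0.3, 0])

```text
clock: 19.77
position: [0.6142, 0.1092, 0.1051]
ee_rot: [0.0, 0.985, 0.174, 0.0]
contact_force: [-0.1, -1.2, -2.1]
width: 0.0568
gripper_force: 54.1
```

>>> apply_moves(steps=[0, -0.1, -0.1, 0, 0, -0.1, -0.15, 0, 0, -0.1, -0.2, 0, 0, -0.1, -0.2, 0])

```text
clock: 20.1
position: [0.6143, 0.108, 0.1037]
ee_rot: [0.0, 0.985, 0.174, 0.001]
contact_force: [-0.9, -0.7, 2.1]
width: 0.0568
gripper_force: 54.5
```

Contact at the expected height (0.1037). I'll release and rise.

>>> apply_moves(steps=[0, 0, 0, 0, 0, 0, 0, 0, 0, 0, 0, 0, 0, 0, 0, 0, 0, 0, 0, 0], jaw=0)

```text
clock: 20.52
position: [0.6141, 0.1082, 0.1027]
ee_rot: [0.0, 0.985, 0.174, -0.0]
contact_force: [-0.1, -0.5, -0.0]
width: 0.0853
gripper_force: 0.0
```

>>> apply_moves(steps=[0, 0, 3, 0, 0, 0, 6, 0, 0, 0, 10, 0, 0, 0, 14, 0, 0, 0, 18, 0, 0, 0, 18, 0, 0, 0, 18, 0, 0, 0, 18, 0])

```text
clock: 21.18
position: [0.6137, 0.1081, 0.2825]
ee_rot: [0.0, 0.985, 0.174, -0.0]
contact_force: [-0.1, -1.2, -0.3]
width: 0.0856
gripper_force: 0.0
```

Run:
```python
from fit import *
s=get_state(); print(s['position'])
c,w=snap('wrist','w11.png'); p=(.6138,.108,.137)
for r,g in((.029,-1),(.023,1),(.023,-1)): print(r,g,edge(c,w,p,r,.8,1.2,5,g))
```

```text
[0.61366535 0.10815    0.28246141]
0.029 -1 (array([0.6136, 0.1078, 0.137 ]), np.float64(0.0282))
0.023 1 (array([0.6136, 0.108 , 0.137 ]), np.float64(0.023))
0.023 -1 (array([0.6138, 0.1081, 0.137 ]), np.float64(0.0275))
```

The barrel stands at (0.6136, 0.108) with its rim at the right height. The cap is next.

>>> apply_moves(steps=[-15, -37.5, 0, 0, -15, -37.5, 0, 0, -15, -37.5, 0, 0, -15, -37.5, 0, 0, -15, -37.5, 0, 0, -15, -37.5, 0, 0, -15, -37.5, 0, 0, -15, -37.5, 0, 0])

```text
clock: 21.9
position: [0.4883, -0.2024, 0.2807]
ee_rot: [-0.001, 0.985, 0.174, -0.002]
contact_force: [0.6, -0.7, -0.1]
width: 0.0859
gripper_force: 0.0
```

>>> apply_moves(steps=[-2.6, -6.5, -4, 0, -2.6, -6.5, -8, 0, -2.6, -6.5, -8, 0, -2.6, -6.5, -8, 0, -2.6, -6.5, -8, 0])

```text
clock: 22.32
position: [0.4628, -0.2656, 0.2005]
ee_rot: [-0.002, 0.985, 0.173, -0.002]
contact_force: [1.9, -0.2, 0.3]
width: 0.0854
gripper_force: 0.0
```

Run:
```python
from fit import *
s=get_state(); print(s['position'])
c,w=snap('wrist','w12.png')
for p in ((.463,-.267,.024),(.461,-.27,.024)): print(edge(c,w,p,.029,.8,1.2,5,-1))
u,v=map(int,proj(c,(.463,-.267,.04))); print(u,v)
cv2.imwrite('pics/w12c.png',cv2.resize(w[v-80:v+80,u-100:u+100,::-1],None,fx=3,fy=3))
```

```text
[ 0.46276127 -0.26557587  0.20049758]
(array([ 0.4622, -0.2691,  0.024 ]), np.float64(0.0283))
(array([ 0.4622, -0.2692,  0.024 ]), np.float64(0.0283))
324 226
```

View pics/w12c.png

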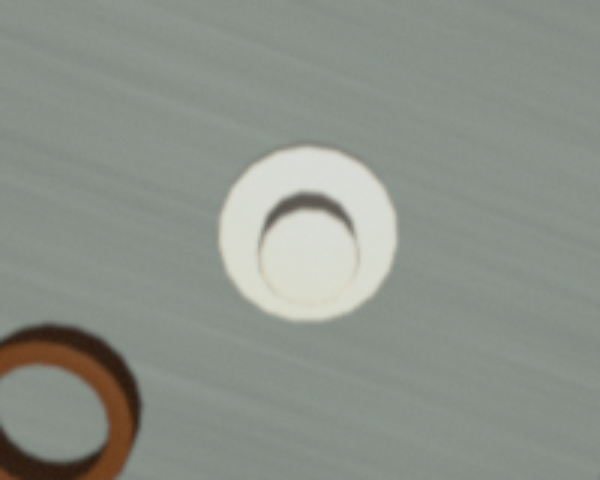

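The cap is centred at about crop (308,233), giving (0.4625, −0.269). The brown ring clears the finger by nearly 20 mm. I'll descend and grip the knob.

>>> apply_moves(steps=[0, -0.3, -3.5, 0, 0, -0.3, -7, 0, 0, -0.3, -10, 0, 0, -0.3, -13, 0, 0, -0.3, -15.5, 0, 0, -0.3, -16.8, 0, 0, -0.3, -17.1, 0, 0, -0.3, -17.1, 0])

```text
clock: 23.03
position: [0.4655, -0.2687, 0.0323]
ee_rot: [0.0, 0.985, 0.174, 0.0]
contact_force: [1.3, -0.2, -1.1]
width: 0.0859
gripper_force: 0.0
```

>>> apply_moves(steps=[0, 0, 0, 0, 0, 0, 0, 0])

```text
clock: 23.2
position: [0.4659, -0.2699, 0.0337]
ee_rot: [0.001, 0.985, 0.174, 0.001]
contact_force: [-0.1, 0.1, 0.2]
width: 0.0854
gripper_force: 0.0
```

>>> apply_moves(steps=[0, 0, 0, 0, 0, 0, 0, 0, 0, 0, 0, 0, 0, 0, 0, 0, 0, 0, 0, 0, 0, 0, 0, 0, 0, 0, 0, 0], jaw=255, newtons=40)

```text
clock: 23.78
position: [0.4643, -0.2694, 0.0322]
ee_rot: [0.0, 0.985, 0.173, 0.0]
contact_force: [-0.4, 1.6, 5.3]
width: 0.0285
gripper_force: 39.3
```

>>> apply_moves(steps=[0, 0, 1, 0, 0, 0, 4, 0, 0, 0, 8, 0, 0, 0, 12, 0, 0, 0, 16, 0, 0, 0, 17, 0, 0, 0, 17, 0, 0, 0, 17, 0])

```text
clock: 24.45
position: [0.4638, -0.2691, 0.2017]
ee_rot: [0.0, 0.985, 0.173, -0.0]
contact_force: [-0.4, 0.4, -1.9]
width: 0.0285
gripper_force: 39.8
```

>>> apply_moves(steps=[1, 2.5, 1, 0, 2.4, 6, 2, 0, 3.8, 9.5, 2, 0, 5.2, 13, 2, 0, 6.6, 16.5, 2, 0, 8, 20, 2, 0, 9.4, 23.5, 2, 0, 10.8, 27, 2, 0])

```text
clock: 25.12
position: [0.5708, 0.0027, 0.2185]
ee_rot: [-0.001, 0.985, 0.174, -0.003]
contact_force: [0.5, -0.5, -0.0]
width: 0.0284
gripper_force: 39.8
```

>>> apply_moves(steps=[1.2, 3, 0, 0, 2.4, 6, 0, 0, 3.4, 8.5, 0, 0, 4, 10, 0, 0, 4.3, 10.7, 0, 0, 4.3, 10.7, 0, 0, 4.3, 10.7, 0, 0, 4.3, 10.7, 0, 0])

```text
clock: 25.78
position: [0.6145, 0.1061, 0.2213]
ee_rot: [0.0, 0.985, 0.173, -0.001]
contact_force: [-0.7, 0.2, -0.9]
width: 0.0287
gripper_force: 39.8
```

Run:
```python
from fit import *
s=get_state(); print(s['position'])
c,w=snap('wrist','w13.png'); p=s['position']+np.array([0,0,.024-.0322]); print(p)
for g in(-1,0): print(edge(c,w,p,.029,.85,1.15,5,g))
u,v=map(int,proj(c,p))
cv2.imwrite('pics/w13c.png',cv2.resize(w[v-130:v+90,u-130:u+130,::-1],None,fx=2.5,fy=2.5)); print(u,v)
```

```text
[0.61454798 0.10607622 0.22133378]
[0.61454798 0.10607622 0.21313378]
(array([0.6109, 0.1052, 0.2131]), np.float64(0.0295))
(array([0.6107, 0.1051, 0.2131]), np.float64(0.0298))
322 296
```

View pics/w13c.png

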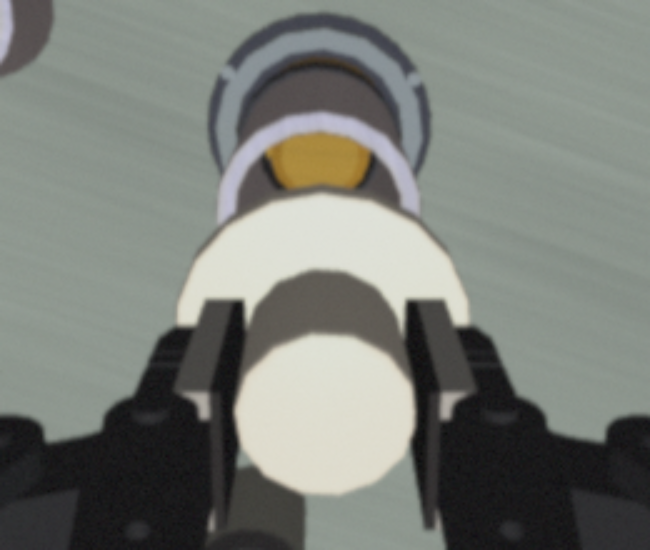

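The cap is held upright, with the flange's far edge at crop (323,190) and the barrel mouth just beyond it.

Run:
```python
from h import *
c=calibration('wrist'); o=np.array([np.cos(np.radians(20)),np.sin(np.radians(20)),0]); s=get_state()['position']
f=lambda x,y:(322-130+x/2.5,296-130+y/2.5)
print(s,'flange',px(c,*f(323,191),s[2]-.0082)-.029*o,'knobtop',px(c,*f(325,413),s[2]+.0218),'barrel',px(c,*f(319,111),.137)-.029*o)
```

```text
[0.61469933 0.10599089 0.22167662] flange [0.61254891 0.10558142 0.2135    ] knobtop [0.6134 0.1056 0.2435] barrel [0.61344891 0.10708142 0.137     ]
```

>>> apply_moves(steps=[0.1, 0.2, -1, 0, 0.1, 0.2, -2, 0, 0.1, 0.2, -3, 0, 0.1, 0.2, -4, 0, 0.1, 0.2, -4.6, 0, 0.1, 0.2, -4.6, 0, 0.1, 0.2, -4.6, 0])

```text
clock: 26.42
position: [0.6159, 0.1096, 0.1751]
ee_rot: [-0.0, 0.985, 0.174, -0.001]
contact_force: [0.7, 0.4, -0.0]
width: 0.0285
gripper_force: 39.8
```

>>> apply_moves(steps=[0, 0, 0, 0, 0, 0, 0, 0])

```text
clock: 26.58
position: [0.6167, 0.1097, 0.1765]
ee_rot: [0.0, 0.985, 0.174, 0.001]
contact_force: [-1.1, -0.0, -1.2]
width: 0.0286
gripper_force: 39.8
```

>>> apply_moves(steps=[-0.1, -0.1, 0, 0, -0.1, -0.1, -0.3, 0, -0.1, -0.1, -0.7, 0, -0.1, -0.1, -1.1, 0, -0.1, -0.1, -1.5, 0, -0.1, -0.1, -1.8, 0, -0.1, -0.1, -2, 0, -0.1, -0.1, -2, 0])

```text
clock: 27.25
position: [0.6148, 0.1086, 0.155]
ee_rot: [-0.0, 0.985, 0.174, -0.001]
contact_force: [0.6, -0.3, -0.4]
width: 0.0285
gripper_force: 39.8
```

>>> apply_moves(steps=[0, 0, -0.1, 0, 0, 0, -0.2, 0, 0, 0, -0.3, 0, 0, 0, -0.3, 0])

```text
clock: 27.58
position: [0.6155, 0.1087, 0.1534]
ee_rot: [0.0, 0.985, 0.174, 0.0]
contact_force: [-0.6, -0.5, 1.6]
width: 0.0289
gripper_force: 39.9
```

Contact came at TCP 0.1534, against an expected 0.1532. I'll press slightly, then release and rise.

>>> apply_moves(steps=[0, 0, -0.1, 0, 0, 0, -0.1, 0])

```text
clock: 27.75
position: [0.6159, 0.1085, 0.1533]
ee_rot: [0.0, 0.985, 0.174, 0.001]
contact_force: [-1.6, 0.1, 5.2]
width: 0.0285
gripper_force: 40.2
```

>>> apply_moves(steps=[0, 0, 0, 0, 0, 0, 0, 0, 0, 0, 0, 0, 0, 0, 0, 0, 0, 0, 0, 0], jaw=0)

```text
clock: 28.17
position: [0.6151, 0.1087, 0.1515]
ee_rot: [0.0, 0.985, 0.173, -0.0]
contact_force: [0.2, 0.2, -0.2]
width: 0.0848
gripper_force: 0.0
```

>>> apply_moves(steps=[0, 0, 2, 0, 0, 0, 5, 0, 0, 0, 8, 0, 0, 0, 12, 0, 0, 0, 12, 0, -4, -4, 12, 0, -8, -8, 12, 0, -10, -10, 12, 0])

```text
clock: 28.83
position: [0.5259, 0.0197, 0.2713]
ee_rot: [0.0, 0.985, 0.174, -0.0]
contact_force: [0.6, -0.7, 0.4]
width: 0.0855
gripper_force: 0.0
```

Run:
```python
from fit import *
s=get_state(); print(s['position'],s['width'],s['contact_force'])
cs,a=snap('side','side1.png'); ct,t=snap('top','top1.png')
cv2.imwrite('pics/end.png',np.hstack([cv2.resize(a[60:300,220:480],(400,369)),cv2.resize(t[80:320,120:380],(400,369))])[:,:,::-1])
print(proj(cs,(.6136,.108,.175)),proj(cs,(.6136,.108,.145)))
```

```text
[0.52593535 0.01971312 0.27134386] 0.0854500304439707 [ 0.58338814 -0.74881093  0.41716163]
(np.float64(365.8257367304242), np.float64(126.22216255975506)) (np.float64(365.00726366584547), np.float64(141.47496169789585))
```

View pics/end.png

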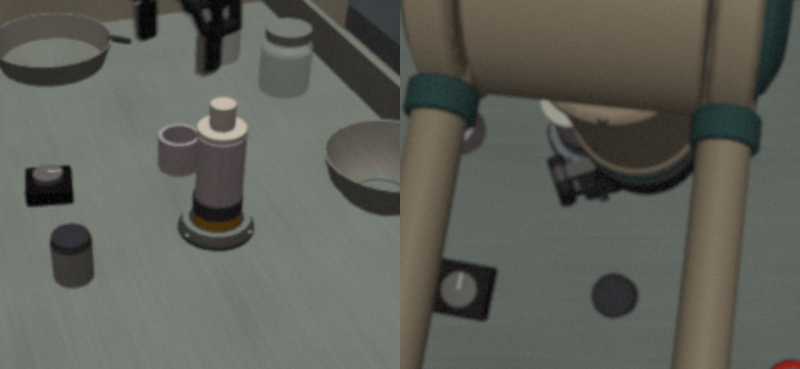

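The side view shows the full stack standing upright in the seat at picture (217,170): die, spacer, tall barrel, and the cap flush on top. The short barrel, shaker and timer are where they were and the gripper is clear, so I'm handing in.

```bash
python3 -c "
from rig import *
print(sign_off())"
```

```text
the job is handed in; nothing more can be done
None
```

The cartridge is made up in the seat (die, spacer, tall barrel, then cap pushed home), everything is released, the bystanders are where they stood, and the job was handed in at about 29 s; no verdict came back.

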